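Clamp a seedling strip with the turnbuckle and lock it

TASK

Set the longer of the two black seedling strips gently down in the middle between the white cheeks of the bench clamp, standing upright with its length running from cheek to cheek, and let go of it. Then turn the clamp's turnbuckle by its spokes, their tops going away from the strip, until it comes to its stop and both cheeks have closed in on the strip; after that press the button on the leaning ball-lock pin, slide the pin fully home and let the button spring back. Leave the other things on the bench where they are.

Things in the scene. Friction and masses are not known exactly. Their poses are not given: they have to be found in the camera images.
- strip_center (a point): Centre (half-way up) of the longer strip, the one to clamp: loose, black plastic, round-ended, 120 mm long along its y, 40 mm wide along its x, 55 mm high (underside 27.5 mm below this point), 0.17 to 0.35 kg, z up. On its top are five peat plugs with seedlings up to 25 mm high (only seen: nothing touches them).
- clamp: The clamp, fixed. Origin on the bench, z up, x from strip side to turnbuckle side, y from cheek to cheek. Base plate 12 mm thick (x -148 to 127, y +-175 mm). Two white cheeks 16 mm thick slide along y, inner faces at y +-73 mm fully open, +-61 mm closed; 57 mm high at the strip (x -140 to -40), 108 mm at the turnbuckle (x 47 to 83).
- seat (a point): Point on the base plate's top (12 mm above the bench) where the centre of the strip's underside goes, midway between the cheeks (clamp frame x -95, y 0 mm); axes as the clamp's. The strip's length goes along y.
- sleeve_mid (a point): Middle of the turnbuckle's body, on its axis (clamp frame x 65, y 0, z 87 mm). This frame does not turn: axes as the clamp's; the turnbuckle axis is y. The steel body is 64 mm long, 32 mm thick; at its middle four round spokes 10 mm thick stand out square to the axis and to one another, their ends 61 mm from the axis.
- sleeve (a joint): Turn of the turnbuckle's body, rad: 0 cheeks open, 2.6 the stop, cheeks closed (both draw in 4.6 mm per rad). Grows as the spokes' tops move to clamp +x. At value q the spokes lean from vertical towards clamp +x by q - 45 deg, q + 45, q + 135 and q + 225 deg (negative: towards the strip). Starts at 0 to 0.5, stays where left, takes about 0.15 N m.
- button_top (a point): Middle of the top face of the ball-lock pin's button; z runs up and out along the pin, which leans 35 deg from vertical to the clamp's -x. Round button 19 mm across, 6 mm proud of the pin's dark head (28 mm across, 14 mm high). With the pin raised it is at clamp frame x -33, y 115, z 93 mm; below it is the clevis.
- pin (a joint): How far the ball-lock pin is slid in along its axis, m: 0 raised, 0.022 fully home, head on the clevis. Friction about 5 N; stays where left. Pushing on the button presses the button first, then moves the pin. The hole in the cheek's tongue lines up only with the turnbuckle near its stop (within about 0.5 rad); before that it is blocked.
- button (a joint): How far the button is pressed into the pin's head, m: 0 out, 0.005 fully pressed. A spring (about 1 N at first, 3 N fully pressed) brings it back out.
- strip: The longer strip again: its origin is the centre of its underside.
- short_strip: Bystander: the shorter strip, same build, 72 mm long with three cells; origin under its centre.
- flask: Bystander: orange conical flask, 64 mm across, 78 mm high; origin under it.
- case: Bystander: flat clear case with a white lid, 78 x 113 x 36 mm; origin under it.
- marker: Bystander: red marker pen lying on the bench, 130 mm long; origin under it.
- jug: Bystander: clear jug, 100 mm across, 110 mm high, handle at its +y; origin under it.
- jar: Bystander: jar, 60 mm across, 80 mm high; origin under it.
Not all that is in view belongs to the job. Leave any blue or pink look-alike of the strip alone.

How it is judged:
On the way, in this order (a step that is already met when the one before it is completed fails the run):
1. the longer strip stands upright and released between the open cheeks (x of strip_center in the frame of seat between -0.02 and 0.02 m and y of strip_center in the frame of seat between -0.0125 and 0.0125 m and z of strip_center in the frame of seat between 0.0235 and 0.0315 m and angle between strip_center's own z axis and vertical below 0.1 rad and angle between the y axis of strip_center and the y axis of clamp, either way round below 0.2 rad and contact force between the fingers and strip below 0.05 N and linear speed of strip below 0.02 m/s and value of joint sleeve below 0.7 rad), for 0.2 s.
2. the turnbuckle has been turned to its stop with the strip between the cheeks (x of strip_center in the frame of seat between -0.02 and 0.02 m and y of strip_center in the frame of seat between -0.005 and 0.005 m and z of strip_center in the frame of seat between 0.0235 and 0.0315 m and angle between strip_center's own z axis and vertical below 0.1 rad and angle between the y axis of strip_center and the y axis of clamp, either way round below 0.2 rad and value of joint sleeve above 2.4 rad and value of joint pin below 0.006 m), for 0.1 s.
3. the pin is fully home with its button pressed (value of joint pin above 0.0195 m and value of joint button above 0.0035 m and value of joint sleeve above 2.4 rad), for 0.1 s.
At the end, for the whole second after the job is handed in: The longer strip stands upright on the base plate between the cheeks (within 20 mm of the seat across, 5 mm of the middle along, 0.2 rad of square), released and at rest; the turnbuckle is at 2.4 rad or more, the pin at least 19.5 mm in, and its button back out (under 1 mm pressed) (x of strip_center in the frame of seat between -0.02 and 0.02 m and y of strip_center in the frame of seat between -0.005 and 0.005 m and z of strip_center in the frame of seat between 0.0235 and 0.0315 m and angle between strip_center's own z axis and vertical below 0.1 rad and angle between the y axis of strip_center and the y axis of clamp, either way round below 0.2 rad and contact force between the fingers and strip below 0.05 N and value of joint sleeve above 2.4 rad and value of joint pin above 0.0195 m and value of joint button below 0.001 m and linear speed of strip below 0.02 m/s and velocity of joint sleeve below 0.05 rad/s); the robot touches nothing.
It fails at once if another thing on the bench (short strip, flask, case, marker, jug, jar) is shifted by more than 30 mm (distance of any of short_strip, flask, case, marker, jug, jar from where it was at the start of the episode above 0.03 m).
It fails at once if the strip is dropped (falls freely faster than 0.8 m/s) (contact force between the fingers and strip below 0.05 N and linear speed of strip above 0.8 m/s).
It fails at once if the seedling strip is tipped over (60 deg or more) (angle between strip_center's own z axis and vertical above 1.05 rad).
It also fails if it takes over 72 s, if anything falls off the work surface, if the arm or the gripper's body presses on something with over 40 N, if the wrist force passes 120 N, or if a joint passes its speed limit or range.

ROBOT

A 6-joint arm with a two-finger parallel gripper is mounted at the origin on the work surface. World frame = base frame: x ahead of the robot, y to its left, z up, the work surface at z = 0. Lengths are in m, angles in rad, forces in N, time in s.
With the tool pointing down it reaches from about 0.375 to 0.9 m from the base axis. Payload 3.1 kg.
Tool frame: the origin (TCP) lies midway between the tips of the shut fingers; the grasp point (between the pads) lies 19 mm behind it; x points along the fingers, z is the direction in which the jaws open and shut, and the axes are right-handed (so a half turn about x gives the same grasp; the last joint's range is limited). The gripper opens to 85 mm and grips with 20 to 120 N. Pads are 22 mm wide; open, the fingers measure 114 mm over their backs; the gripper's body (76 mm by 85 mm) begins 54 mm behind the grasp point. The pads swing forward as they close: fully open they stand 13 mm farther back than shut.
Start: joints at [-1.355, 0.527, 1.433, -0, 1.181, -0.178], TCP at [0.24, -0.577, 0.202] pointing down, gripper open.
Joint ranges: [-3.08, 3.08], [-0.75, 2.2], [0.22, 2.44], [-1.43, 4.57], [0, 2.65], [-2.85, 2.85]. Speed limits (rad/s): [2.79, 2.79, 3.14, 3.14, 3.14, 3.14].

INTERFACE

Orientations are given as a unit quaternion [x, y, z, w].
In Python, from station import status, snapshot, camera_params, ticket gives the robot as it stands.
- The arm moves only by the tool arm_command, never from a script. Its argument "series" is a list that holds one entry, the list of rows, each a list of 4 numbers: the shift along the tool's x, y, z in mm, then the turn about the tool's x in rad. A call has 1 to 10 rows; each row shifts and turns the commanded pose from where the row before left it, along the tool's axes as they then stand; what a row does not reach is not made up. A row lasts 1/10 s, in which the tool goes at most 50 mm and 8.59 degrees, less where a joint would pass 70% of its speed; a pose out of reach is approached as far as the arm can. A call is refused whole if a number of a shift passes 50 or a number of a turn 0.15, either way. A call with a gripper value outside its range is refused whole. "jaw" is the opening in per cent of the stroke, from 0 (shut) to 100 (fully open), set as the call begins (left out, the last holds). The fingers move at their own pace and stop on an object; "force" is the grip in N (left out, the last holds). Time passes only in rows, so rows that do not move let the fingers close. It gives the time, the measured TCP pose, the force and the opening at its end, in the units of the state.
- status.sense(): the state, without advancing time (a new reading comes with each control period).
- snapshot(name): name is "scene" or "top" or "wrist"; returns the picture (384x512x3 uint8, red, green, blue); there is no depth.
- camera_params(name): a dict with "fovy" (degrees; the focal length in pixels is half the picture's height over the tangent of half this angle, whatever the lens; pixels are square), "cx", "cy" (the principal point, pixels), "extrinsics" (4x4, takes a point from camera to world coordinates); the wrist camera has in their place "mount" (4x4, takes a point from camera to tool coordinates, whose origin is the TCP and whose axes are the tool frame's). Camera axes: x right, y down, z forward; pixel columns grow to the right and rows downward; lengths in m; the calibration is good to about 2 mm. The wrist camera is an equidistant fisheye: a pixel r from the principal point sees the ray r / f radians off the axis. A picture is of the moment at which its call begins: read the wrist's pose just before it. camera_params takes no time and is no camera call.
- ticket.sign_off(): hands the job in, once; it reports no verdict.
The state is a dict: "t": time; "q": joint angles; "qd": joint speeds; "tau": joint torques, N m; "tcp_pos": TCP position; "tool_rot": TCP orientation; "force": force on the tool from outside, world axes, zero at the start; "ft_torque": the same for the moment, N m; "finger_gap": opening from 0.0 (shut) to 1.0 (fully open).
Only numpy, scipy, OpenCV 4.12 (cv2) and the standard library are available. Lean on these libraries where they do the work, as an engineer would, in place of code of your own. Each camera call takes 0.05 s, during which the arm holds its last target. There are 200 camera calls.

## Working session

There is one attempt and no reset: what is moved stays moved. The work goes in short steps, Python scripts to look and compute and a tool call to move; the robot and the scene stay as the last step left them, time stands still between calls to the robot, and variables do not carry over. Pictures are saved under pics/ and viewed, about 8 in all and at most 12, crops included, and the job is handed in when it is done.

Besides the shell and the picture viewer there is one more tool, called after "Call:" in YAML: its name, and indented under it one key for each argument. arm_command: Moves the arm, as the interface text tells. Its arguments: {"type":"object","properties":{"series":{"type":"array"},"jaw":{"type":"number"},"force":{"type":"number"}},"required":["series"]}

```bash
ls; mkdir -p pics; python3 - <<'E'
from station import status,snapshot,camera_params
import cv2,numpy as np
s=status.sense();print(s)
for n in("scene","top"):
    im=snapshot(n);cv2.imwrite(f"pics/{n}0.png",im[:,:,::-1])
    print(n,camera_params(n))
print(camera_params("wrist"))
a=cv2.imread("pics/scene0.png");b=cv2.imread("pics/top0.png")
cv2.imwrite("pics/a.png",cv2.resize(a,(800,600),interpolation=cv2.INTER_CUBIC))
cv2.imwrite("pics/b.png",cv2.resize(b,(800,600),interpolation=cv2.INTER_CUBIC))
E
```

```text
pics
{'t': 0.0, 'q': array([-1.35454069e+00,  5.28457715e-01,  1.43389890e+00, -1.22883240e-06,
        1.18141292e+00, -1.78524233e-01]), 'qd': array([ 1.07533663e-03, -1.33863334e-05,  3.64803271e-04,  1.35371922e-03,
        3.09491296e-04,  9.02447054e-04]), 'tau': array([-1.67033568e-04, -4.42352021e+01, -1.78026581e+01, -2.15723244e-04,
        8.46408686e-03, -4.26760963e-06]), 'tcp_pos': array([ 0.24022056, -0.57614466,  0.20053997]), 'tool_rot': array([ 0.39276878,  0.58890061, -0.39170164,  0.58779127]), 'force': array([-0.62932198,  0.71288162,  0.34963524]), 'ft_torque': array([-0.04499261, -0.00363529, -0.01397659]), 'finger_gap': 0.9988932751952431}
scene {'fovy': 44.100192005789104, 'cx': 257.29519532118127, 'cy': 191.82480260474057, 'extrinsics': array([[ 0.51862637,  0.69684314, -0.4954153 ,  1.10955308],
       [ 0.85479626, -0.40991036,  0.31827167, -0.39619396],
       [ 0.01870956, -0.58854323, -0.80824923,  1.08054206],
       [ 0.        ,  0.        ,  0.        ,  1.        ]])}
top {'fovy': 57.23281015897779, 'cx': 259.02051904827573, 'cy': 187.0927015817119, 'extrinsics': array([[-0.0256792 , -0.99521348,  0.09429051,  0.41228803],
       [-0.99945804,  0.02361596, -0.02293288,  0.02017066],
       [ 0.02059635, -0.09482831, -0.99528055,  1.08959915],
       [ 0.        ,  0.        ,  0.        ,  1.        ]])}
{'fovy': 65.70646984690485, 'cx': 254.85446572371103, 'cy': 190.2378881083451, 'mount': array([[ 1.05019973e-03, -3.25572785e-01,  9.45516398e-01,
        -1.73023298e-01],
       [ 2.45142389e-05, -9.45516911e-01, -3.25572989e-01,
         8.28803514e-02],
       [ 9.99999448e-01,  3.65095281e-04, -9.85000439e-04,
        -4.40029960e-04],
       [ 0.00000000e+00,  0.00000000e+00,  0.00000000e+00,
         1.00000000e+00]])}
```

View pics/a.png

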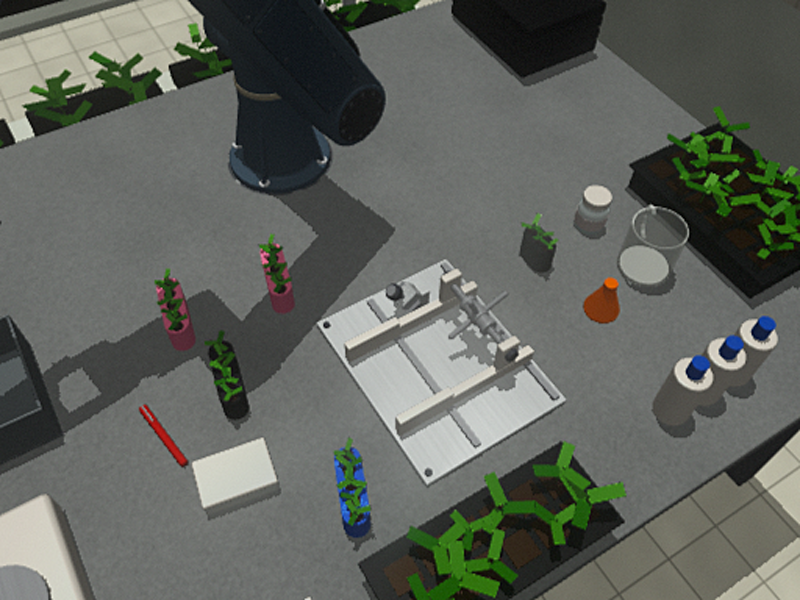

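View pics/b.png

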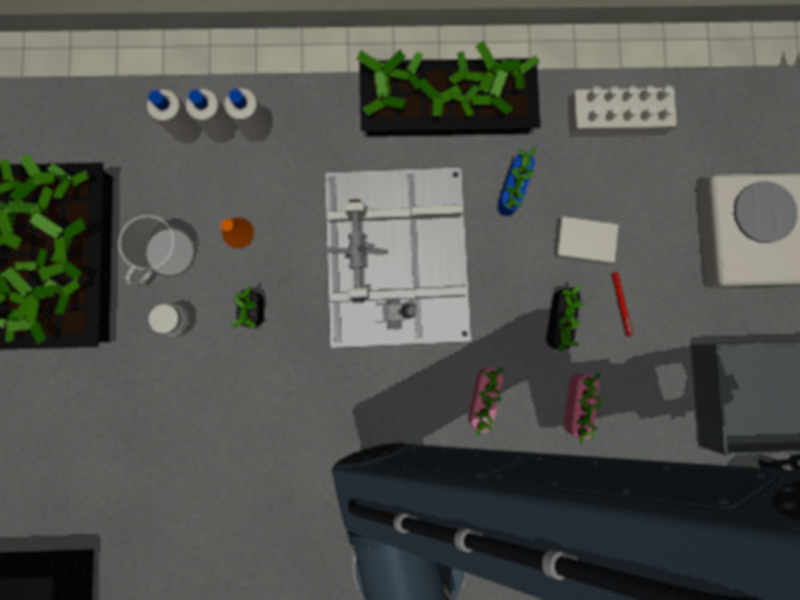

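The scene picture shows two black strips at scene (228,375) and (540,245), which are (566,318) and (247,307) in the top view. The first is longer, with five cells. The pink strips at top (487,400) and (583,405) and the blue one at (517,180) are look-alikes. The clamp plate corners in the top view are about (326,172), (461,168), (470,341) and (331,347). The turnbuckle is on the left and the pin on the robot side.

```bash
cat > h.py <<'E'
import numpy as np,cv2
from station import status,snapshot,camera_params
def ray(n,uv,T=None):
    c=camera_params(n);f=192/np.tan(np.radians(c['fovy'])/2)
    d=np.array([uv[0]-c['cx'],uv[1]-c['cy']])
    if n!='wrist': v=np.array([d[0]/f,d[1]/f,1]);E=c['extrinsics']
    else:
        r=np.hypot(*d);t=r/f;v=np.r_[d/max(r,1e-9)*np.sin(t),np.cos(t)];E=T@c['mount']
    return E[:3,3],E[:3,:3]@v
def plane(n,uv,z,T=None):
    o,v=ray(n,uv,T);return o+v*(z-o[2])/v[2]
def proj(n,p,T=None):
    c=camera_params(n);f=192/np.tan(np.radians(c['fovy'])/2)
    E=c['extrinsics'] if n!='wrist' else T@c['mount']
    v=E[:3,:3].T@(np.array(p)-E[:3,3])
    if n!='wrist': return np.array([c['cx'],c['cy']])+f*v[:2]/v[2]
    r=np.hypot(v[0],v[1]);return np.array([c['cx'],c['cy']])+f*np.arctan2(r,v[2])*v[:2]/r
def cross(r1,r2):
    (a,u),(b,v)=r1,r2;A=np.c_[u,-v];s=np.linalg.lstsq(A,b-a,rcond=None)[0]
    p,q=a+u*s[0],b+v*s[1];return (p+q)/2,np.linalg.norm(p-q)
from scipy.spatial.transform import Rotation as R
def tool():
    s=status.sense();T=np.eye(4);T[:3,:3]=R.from_quat(s['tool_rot']).as_matrix();T[:3,3]=s['tcp_pos'];return T
E
python3 - <<'E'
from h import *
b=cv2.imread("pics/top0.png");a=cv2.imread("pics/scene0.png")
g=b.astype(int);sat=g.max(2)-g.min(2)
m=((g.min(2)>125)&(sat<30)).astype(np.uint8)
m[:, :200]=0;m[:,310:]=0;m[:100]=0;m[232:]=0
m=cv2.morphologyEx(m,cv2.MORPH_CLOSE,np.ones((7,7)))
c=max(cv2.findContours(m,0,2)[0],key=cv2.contourArea)
w=np.array([plane("top",p[0],.012)[:2] for p in c],np.float32)
r=cv2.minAreaRect(w);print("plate",r);print(cv2.boxPoints(r))
for n,bb,(x0,x1,y0,y1) in(("top",b,(340,380,175,230)),("scene",a,(125,165,205,275))):
    k=(bb.max(2)<45).astype(np.uint8);M=np.zeros_like(k);M[y0:y1,x0:x1]=k[y0:y1,x0:x1]
    c=max(cv2.findContours(M,0,2)[0],key=cv2.contourArea)
    print(n,cv2.minAreaRect(c),cv2.boundingRect(c))
def crop(im,x,y,w,h): return cv2.resize(im[y:y+h,x:x+w],(400,300),interpolation=cv2.INTER_CUBIC)
o=np.vstack([np.hstack([crop(b,330,170,80,60),crop(b,130,165,80,60)]),np.hstack([crop(a,95,195,120,90),crop(a,305,120,80,60)])])
cv2.imwrite("pics/c.png",o)
E
```

```text
plate ((0.5885765552520752, 0.009943649172782898), (0.34998267889022827, 0.27512073516845703), 1.202107548713684)
[[ 0.41073784  0.14380257]
 [ 0.4165096  -0.13125764]
 [ 0.76641524 -0.12391527]
 [ 0.7606435   0.15114494]]
top ((357.3901672363281, 204.2138671875), (14.217347145080566, 38.47046661376953), 8.746162414550781) (349, 185, 16, 39)
scene ((147.41177368164062, 248.6470947265625), (38.80569839477539, 16.97749137878418), 75.96376037597656) (139, 228, 20, 41)
```

View pics/c.png

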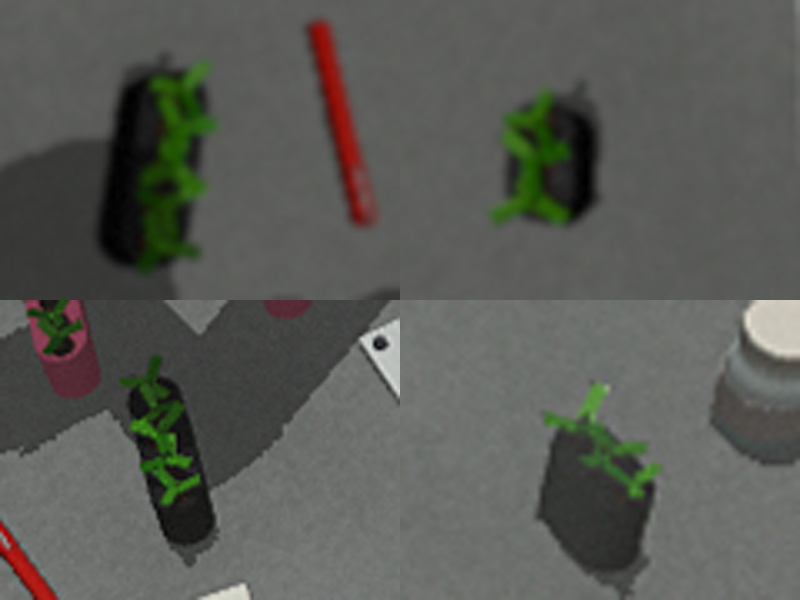

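Both black strips are confirmed. The left one, in the upper-left and lower-left crops, is the long five-cell strip, centred near top pixel (363,203). The right one is the short three-cell strip. The plate fits 350 × 275 mm exactly.

```bash
cat >> h.py <<'E'
EX=np.array([-.021,.99978,0]);EY=np.array([-.99978,-.021,0]);O=np.array([.5884,.0204,0])
C=lambda x,y,z:O+EX*x/1e3+EY*y/1e3+np.array([0,0,z/1e3])
def go(p,zdir=None):
    T=tool();d=T[:3,:3].T@(np.array(p)-T[:3,3])*1e3
    print("tcp",T[:3,3].round(4),"shift now-axes",d.round(1))
    if zdir is not None:
        for s in(1,-1):
            v=T[:3,:3].T@(s*np.array(zdir,float));a=np.arctan2(-v[1],v[2])  # rot about tool x
            print("turn",s,a.round(3),"j6",status.sense()['q'][5].round(2))
E
python3 - <<'E'
from h import *
print(tool()[:3,:3].round(3));print("seat",C(-95,0,12))
p=plane("top",(363,203),.055);print(p,plane("top",(357.4,204.2),.02))
d=np.array([1,-.13,0]);d/=np.linalg.norm(d)
go([p[0],p[1],.2],np.cross(d,[0,0,1]))
# strip base outline projected check in scene
print(proj("scene",p).round(1),[ (proj("scene",p+s*d*.06-np.array([0,0,.055]))).round(1) for s in(1,-1)])
E
```

```text
[[-0.     0.923  0.385]
 [ 0.002  0.385 -0.923]
 [-1.     0.    -0.002]]
seat [ 0.590395  -0.0745791  0.012    ]
[ 0.45573171 -0.31013082  0.055     ] [ 0.4539604  -0.30388274  0.02      ]
tcp [ 0.2403 -0.5762  0.2007] shift now-axes [   1.1  301.2 -162.8]
turn 1 0.524 j6 -0.18
turn -1 -2.617 j6 -0.18
[142.9 237.1] [array([153.4, 267.2]), array([140.4, 229.7])]
```

Call:
arm_command:
  series:
    - [[0,43,-23,0],[0,43,-23,0],[0,43,-23,0],[0,43,-23,0],[0,43,-24,0],[0,43,-24,0],[0,43,-23,0],[0,0,0,0.14],[0,0,0,0.14],[0,0,0,0.14]]
  jaw: 100

```text
t: 1.1
tcp_pos: [0.4558, -0.3096, 0.2011]
tool_rot: [-0.507, -0.493, 0.507, -0.492]
force: [-0.5, -0.9, -0.0]
finger_gap: 1.006
```

Call:
arm_command:
  series:
    - [[0,0,0,0.104],[0,0,0,0],[0,0,0,0]]

```text
t: 1.4
tcp_pos: [0.4554, -0.3105, 0.2012]
tool_rot: [-0.531, -0.467, 0.531, -0.467]
force: [0.4, 0.8, 0.6]
finger_gap: 1.0
```

```bash
python3 - <<'E'
from h import *
T=tool();np.save("T1.npy",T);im=snapshot("wrist");cv2.imwrite("pics/w1.png",im[:,:,::-1])
print(T.round(3),status.sense()['t'],status.sense()['force'])
b=im[:,:,::-1].copy()
cv2.imwrite("pics/w1b.png",cv2.resize(b,(800,600),interpolation=cv2.INTER_CUBIC))
E
```

```text
[[-0.     0.992 -0.127  0.455]
 [ 0.    -0.127 -0.992 -0.31 ]
 [-1.    -0.    -0.     0.201]
 [ 0.     0.     0.     1.   ]] 1.45 [-0.19259859 -0.19934897  0.22450967]
```

View pics/w1b.png

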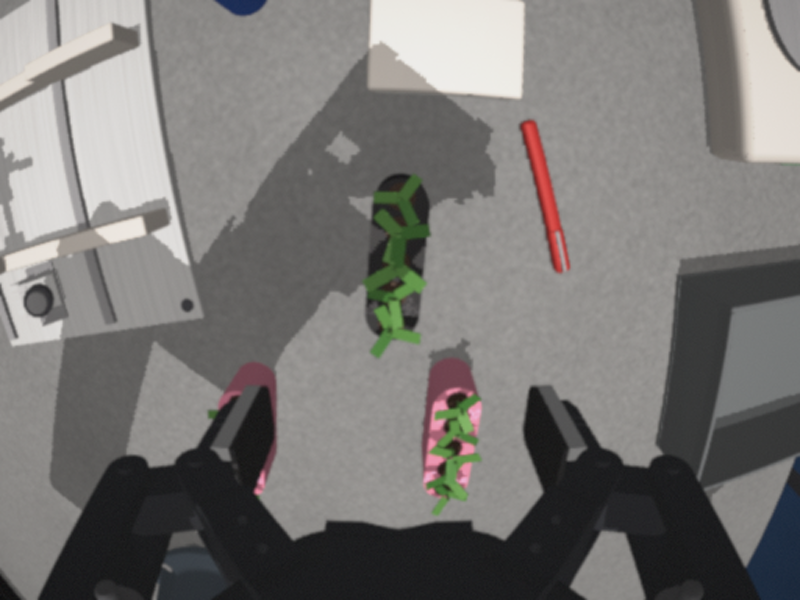

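The wrist view shows the long black strip with side edges from (374,200)/(429,200) to (366,320)/(418,320) and its near end at (393,337). Pink strips show at (455,440) and (250,430).

```bash
python3 - <<'E'
from h import *
T=np.load("T1.npy");b=cv2.imread("pics/w1.png").astype(int)
P=lambda u,v,z=.055:plane("wrist",(u*.64,v*.64),z,T)
m=((b.max(2)<62)|((b[:,:,1]-b[:,:,2]>25)&(b[:,:,1]-b[:,:,0]>25)));d=(b.max(2)<58)
mid=[]
for v in range(128,206,6):
    row=np.where(d[v,225:285])[0]+225
    if len(row): print(v,row.min(),row.max(),"w",np.linalg.norm(plane("wrist",(row.min()-.5,v),.055,T)-plane("wrist",(row.max()+.5,v),.055,T)).round(4))
for q in((374,200),(429,200),(366,320),(418,320),(393,337),(402,175)): print(q,P(*q).round(4))
E
```

```text
128 262 273 w 0.0129
134 239 273 w 0.0378
140 253 272 w 0.0217
146 242 244 w 0.0033
152 247 271 w 0.0274
158 240 269 w 0.033
164 236 265 w 0.0332
170 236 266 w 0.0345
182 246 255 w 0.0113
194 235 246 w 0.0137
(374, 200) [ 0.5006 -0.2993  0.055 ]
(429, 200) [ 0.4958 -0.3368  0.055 ]
(366, 320) [ 0.4135 -0.2809  0.055 ]
(418, 320) [ 0.4087 -0.3191  0.055 ]
(393, 337) [ 0.3974 -0.299   0.055 ]
(402, 175) [ 0.5153 -0.3206  0.055 ]
```

Call:
arm_command:
  series:
    - [[0,1.5,-1,0.06],[40,0,0,0],[40,0,0,0],[40,0,0,0],[30,0,0,0],[20,0,0,0],[12,0,0,0],[6,0,0,0],[0,0,0,0]]

```text
t: 2.35
tcp_pos: [0.4572, -0.3099, 0.0133]
tool_rot: [-0.545, -0.451, 0.545, -0.45]
force: [0.5, 0.6, 1.3]
finger_gap: 0.997
```

Call:
arm_command:
  series:
    - [[0,0,0,0],[0,0,0,0],[0,0,0,0],[0,0,0,0],[0,0,0,0],[0,0,0,0],[0,0,0,0],[0,0,0,0]]
  jaw: 0
  force: 30

```text
t: 3.15
tcp_pos: [0.4576, -0.3101, 0.0145]
tool_rot: [0.545, 0.45, -0.545, 0.451]
force: [-0.6, 0.6, 6.2]
finger_gap: 0.455
```

```bash
python3 - <<'E'
from h import *
s=status.sense();print(s['t'],s['finger_gap'],s['force']);print(tool().round(4))
go(C(-95,0,200),EX)
E
```

```text
3.15 0.45466712262691505 [-0.59240233  0.60477321  6.22321212]
[[ 1.100e-03  9.821e-01 -1.882e-01  4.576e-01]
 [-9.000e-04 -1.882e-01 -9.821e-01 -3.101e-01]
 [-1.000e+00  1.200e-03  7.000e-04  1.450e-02]
 [ 0.000e+00  0.000e+00  0.000e+00  1.000e+00]]
tcp [ 0.4576 -0.3101  0.0145] shift now-axes [-185.6   86.3 -256.2]
turn 1 2.931 j6 0.96
turn -1 -0.21 j6 0.96
```

Call:
arm_command:
  series:
    - [[-5,0,0,0],[-10,0,0,0],[-20,0,0,0],[-25,0,0,0],[-30,0,0,0],[-20,0,0,-0.1],[0,0,0,-0.11],[0,0,0,0],[0,0,0,0]]

```text
t: 4.05
tcp_pos: [0.4567, -0.3094, 0.1235]
tool_rot: [0.495, 0.505, -0.495, 0.504]
force: [-0.9, -0.5, -2.7]
finger_gap: 0.457
```

```bash
python3 - <<'E'
from h import *
s=status.sense();print(s['t'],s['finger_gap'],s['force'])
go(C(-95,0,124),EX)
E
```

```text
4.05 0.45703055804515424 [-0.85601512 -0.50356841 -2.69674086]
tcp [ 0.4567 -0.3094  0.1235] shift now-axes [  -0.5  138.  -232.3]
turn 1 3.139 j6 0.75
turn -1 -0.002 j6 0.75
```

Call:
arm_command:
  series:
    - [[0,10,-15,0],[0,18,-31,0],[0,20,-35,0],[0,25,-40,0],[0,25,-40,0],[0,20,-35,0],[0,14,-25,0],[0,6,-11,0],[0,0,0,0],[0,0,0,0]]

```text
t: 5.05
tcp_pos: [0.5895, -0.0758, 0.123]
tool_rot: [0.494, 0.505, -0.495, 0.505]
force: [0.3, -0.6, -2.8]
finger_gap: 0.456
```

```bash
python3 - <<'E'
from h import *
T=tool();np.save("T2.npy",T);im=snapshot("wrist");cv2.imwrite("pics/w2.png",im[:,:,::-1])
print(T.round(4));go(C(-95,0,124),EX)
b=cv2.resize(im[:,:,::-1],(800,600),interpolation=cv2.INTER_CUBIC)
for x in(-140,-40):
  for y in(-73,73):
    u=proj("wrist",C(x,y,69),T)/.64;cv2.circle(b,tuple(int(i) for i in u),4,(0,0,255),1);print(x,y,u.round(0))
cv2.imwrite("pics/w2b.png",b)
E
```

```text
[[-1.700e-03  9.998e-01  2.030e-02  5.895e-01]
 [-3.000e-04  2.020e-02 -9.998e-01 -7.580e-02]
 [-1.000e+00 -1.700e-03  3.000e-04  1.230e-01]
 [ 0.000e+00  0.000e+00  0.000e+00  1.000e+00]]
tcp [ 0.5894 -0.0763  0.1231] shift now-axes [-0.9  1.  -1.7]
turn 1 3.14 j6 1.24
turn -1 -0.002 j6 1.24
-140 -73 [488. 163.]
-140 73 [473. 420.]
-40 -73 [284. 164.]
-40 73 [304. 419.]
```

View pics/w2b.png

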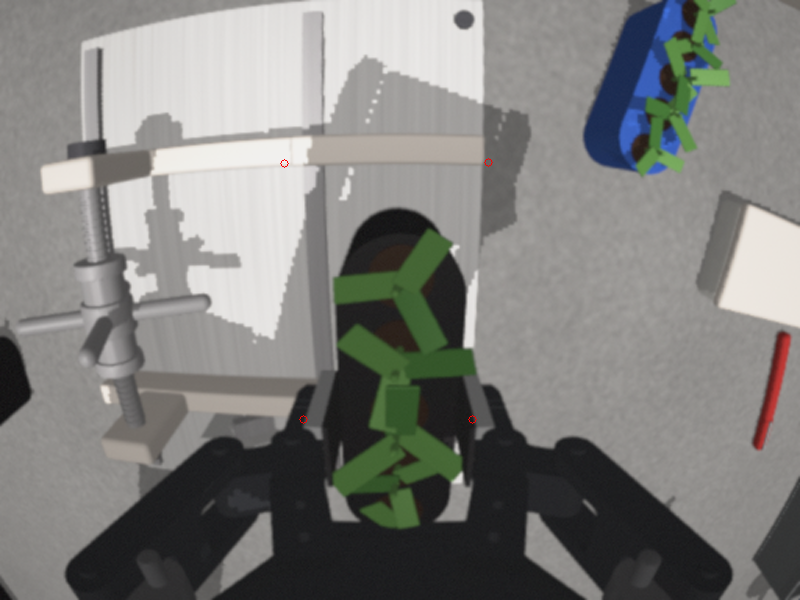

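The wrist view shows the strip held centrally. Its far end is at about (398,210), base edge, or (398,233), rim. The near rim is at about (398,527). The projected cheek corner falls on the far cheek's inner edge at (488,163), so the clamp pose is good.

```bash
python3 - <<'E'
from h import *
T=np.load("T2.npy");dz=.1231-.0145
for q,z in(((398,233),.055),((398,527),.055),((398,210),0),((336,300),.055),((466,300),.055)):
    p=plane("wrist",(q[0]*.64,q[1]*.64),z+dz,T);d=p-O;print(q,"clamp",(d@EX*1e3).round(1),(d@EY*1e3).round(1))
E
```

```text
(398, 233) clamp -96.0 -56.0
(398, 527) clamp -95.9 62.0
(398, 210) clamp -96.0 -54.6
(336, 300) clamp -77.2 -35.4
(466, 300) clamp -116.7 -35.4
```

Call:
arm_command:
  series:
    - [[0,4,-1.5,0],[25,0,0,0],[25,0,0,0],[20,0,0,0],[12,0,0,0],[6,0,0,0],[4,0,0,0],[2,0,0,0],[1,0,0,0],[0,0,0,0]]

```text
t: 6.1
tcp_pos: [0.5948, -0.0735, 0.0291]
tool_rot: [0.495, 0.505, -0.495, 0.506]
force: [0.8, -0.5, -2.6]
finger_gap: 0.455
```

```bash
python3 - <<'E'
from h import *
s=status.sense();print(s['t'],s['finger_gap'],s['force']);go(C(-95,0,26.5),EX)
E
```

```text
6.1 0.45532514104542066 [ 0.79463851 -0.5124592  -2.55888805]
tcp [ 0.5948 -0.0735  0.0291] shift now-axes [ 2.6 -4.4  1. ]
turn 1 3.142 j6 1.24
turn -1 -0.0 j6 1.24
```

Call:
arm_command:
  series:
    - [[1,0,0,0],[1,0,0,0],[0.5,0,0,0],[0,0,0,0]]

```text
t: 6.5
tcp_pos: [0.5946, -0.0734, 0.0266]
tool_rot: [0.495, 0.505, -0.495, 0.505]
force: [-1.3, 0.5, 2.8]
finger_gap: 0.458
```

Call:
arm_command:
  series:
    - [[0,0,0,0],[0,0,0,0],[0,0,0,0],[0,0,0,0],[0,0,0,0]]
  jaw: 85

```text
t: 7.0
tcp_pos: [0.5943, -0.0735, 0.026]
tool_rot: [0.495, 0.505, -0.495, 0.505]
force: [0.2, 0.2, -0.3]
finger_gap: 0.849
```

Call:
arm_command:
  series:
    - [[-10,0,0,0],[-25,0,0,0],[-40,0,0,0],[-50,0,0,0],[-50,0,0,0],[0,0,0,0],[0,0,0,0],[0,0,0,0]]

```text
t: 7.8
tcp_pos: [0.593, -0.0731, 0.2001]
tool_rot: [0.494, 0.506, -0.495, 0.504]
force: [1.3, 0.2, -0.6]
finger_gap: 0.851
```

```bash
python3 - <<'E'
from h import *
T=tool();np.save("T3.npy",T);im=snapshot("wrist");cv2.imwrite("pics/w3.png",im[:,:,::-1]);cv2.imwrite("pics/w3b.png",cv2.resize(im[:,:,::-1],(800,600),interpolation=cv2.INTER_CUBIC))
cv2.imwrite("pics/s3.png",snapshot("scene")[:,:,::-1])
print(T[:3,3]);s=status.sense();print(s['t'],s['finger_gap'])
u=proj("wrist",C(65,0,87),T)/.64;print(u)
for q in (0,.25,.5):
  print(q,[(proj("wrist",C(65+61*np.sin(q+k),0,87+61*np.cos(q+k)),T)/.64).round(0).tolist() for k in np.radians([-45,45,135,225])])
go(C(0,0,200),EX)
E
```

```text
[ 0.59304115 -0.07305369  0.20009639]
7.9 0.849243590971519
[172.02567153 278.95658287]
0 [[203.0, 300.0], [90.0, 299.0], [150.0, 264.0], [247.0, 262.0]]
0.25 [[179.0, 305.0], [90.0, 293.0], [167.0, 261.0], [254.0, 266.0]]
0.5 [[154.0, 308.0], [94.0, 287.0], [185.0, 258.0], [256.0, 271.0]]
tcp [ 0.5929 -0.073   0.1991] shift now-axes [ -0.7  -2.5 -93.5]
turn 1 3.141 j6 1.24
turn -1 -0.0 j6 1.24
```

View pics/w3b.png

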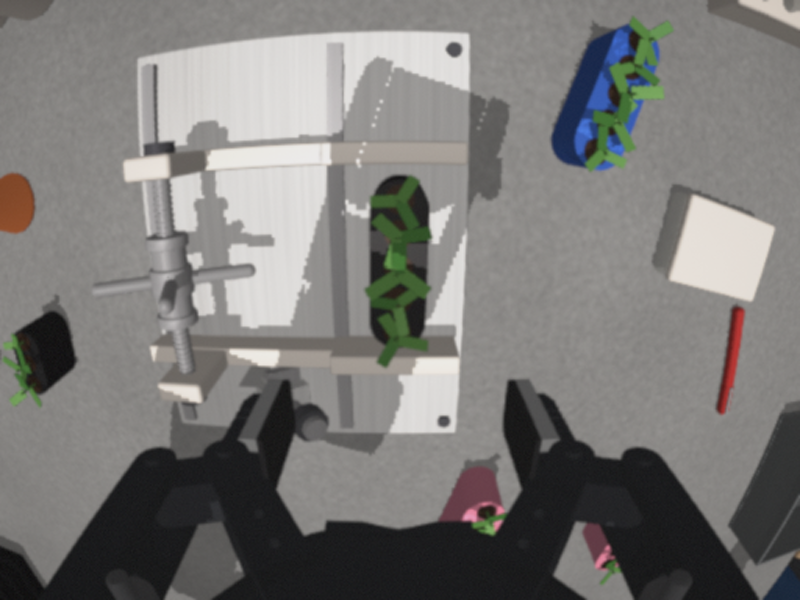

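The wrist view shows the strip standing in the seat, rim from (398,177) to (398,347). The spoke ends are at (95,290), (165,307) and (253,270), which gives q≈0.4 rad. I'll shut the fingers and push the top spoke to +x.

Call:
arm_command:
  series:
    - [[0,-2.5,-25,0],[0,0,-35,0],[0,0,-34,0],[0,0,0,0],[0,0,0,0],[25,0,0,0],[35,0,0,0],[20,0,0,0],[7,0,0,0],[0,0,0,0]]
  jaw: 0

```text
t: 8.9
tcp_pos: [0.5891, 0.0195, 0.1126]
tool_rot: [0.494, 0.506, -0.496, 0.504]
force: [-0.7, -0.1, -0.3]
finger_gap: -0.001
```

```bash
python3 - <<'E'
from h import *
s=status.sense();print(s['t'],s['finger_gap'],s['force']);go(C(0,0,112),EX);go(C(88,0,112))
a=cv2.imread("pics/s3.png");cv2.imwrite("pics/s3c.png",cv2.resize(a[150:330,190:400],(700,600),interpolation=cv2.INTER_CUBIC))
E
```

```text
8.9 -0.0007767375602918263 [-0.74977173 -0.08442544 -0.26664505]
tcp [0.5891 0.0195 0.1126] shift now-axes [ 0.6 -0.7 -0.9]
turn 1 3.14 j6 1.4
turn -1 -0.002 j6 1.4
tcp [0.5891 0.0195 0.1126] shift now-axes [  0.6  -0.8 -88.9]
```

View pics/s3c.png

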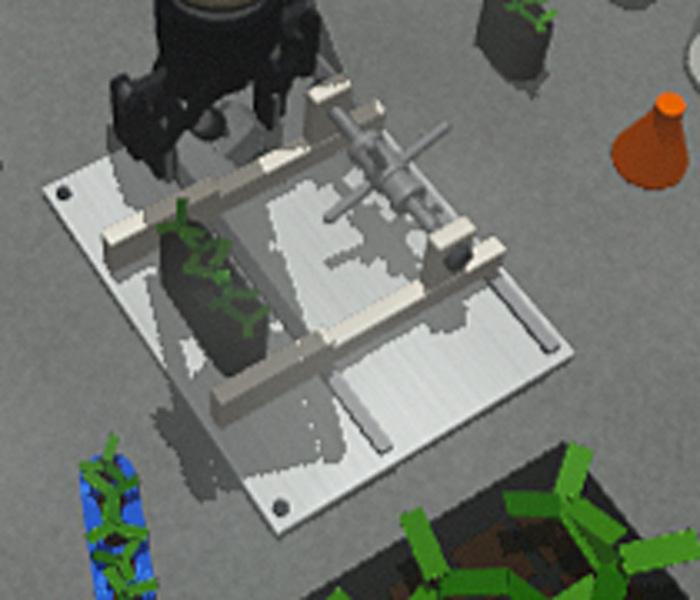

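The strip stands upright between the open cheeks (crop around (210,290)), so I push the first spoke.

Call:
arm_command:
  series:
    - [[0,0,-10,0],[0,0,-10,0],[0,0,-10,0],[0,0,-10,0],[0,0,-10,0],[0,0,-10,0],[0,0,-10,0],[0,0,-10,0],[0,0,-8,0],[0,0,0,0]]

```text
t: 9.9
tcp_pos: [0.5878, 0.1096, 0.1139]
tool_rot: [0.494, 0.506, -0.494, 0.505]
force: [-0.0, -0.1, 0.1]
finger_gap: -0.003
```

```bash
python3 - <<'E'
from h import *
T=tool();im=snapshot("wrist");cv2.imwrite("pics/w4b.png",cv2.resize(im[:,:,::-1],(800,600),interpolation=cv2.INTER_CUBIC))
s=status.sense();print(s['t'],s['force']);go(C(88,0,112))
for q in (1.4,1.6,1.8,2.0):
  print(q,[(proj("wrist",C(65+61*np.sin(q+k),0,87+61*np.cos(q+k)),T)/.64).round(0).tolist() for k in np.radians([-45,45,135,225])])
E
```

```text
9.95 [ 0.41815766 -0.20432898 -0.38680192]
tcp [0.5879 0.109  0.1139] shift now-axes [ 1.9 -1.4  0.6]
1.4 [[369.0, 380.0], [351.0, 302.0], [502.0, 294.0], [576.0, 359.0]]
1.6 [[346.0, 370.0], [367.0, 297.0], [520.0, 299.0], [565.0, 370.0]]
1.8 [[331.0, 358.0], [385.0, 293.0], [537.0, 304.0], [548.0, 380.0]]
2.0 [[322.0, 347.0], [404.0, 290.0], [553.0, 311.0], [524.0, 388.0]]
```

View pics/w4b.png

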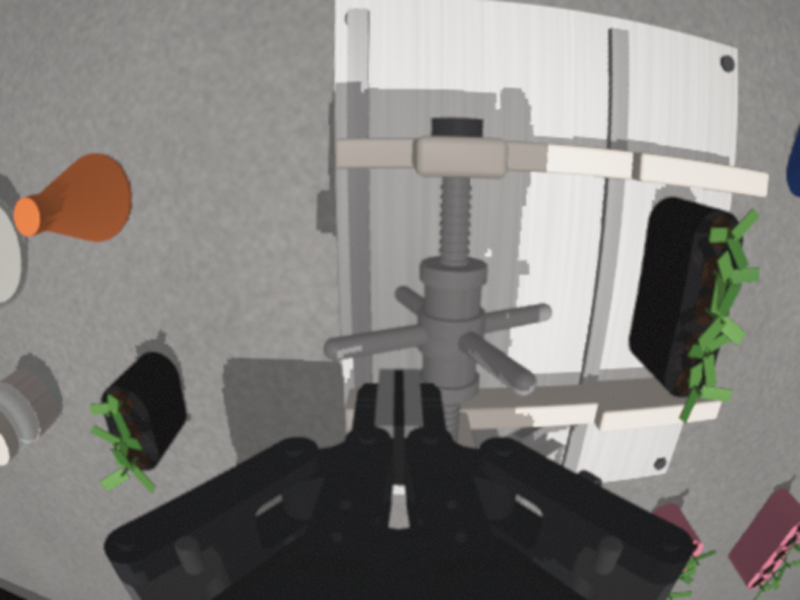

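The view shows spoke ends at (330,348), (548,312) and (525,383), so q≈1.95. The cheeks are closing in. I take the next spoke.

Call:
arm_command:
  series:
    - [[-30,0,0,0],[-30,0,0,0],[0,0,40,0],[0,-1,48,0],[0,0,0,0],[30,0,0,0],[31,0,0,0],[1.5,0,0,0],[0,0,0,0]]

```text
t: 10.85
tcp_pos: [0.5884, 0.0206, 0.1111]
tool_rot: [0.494, 0.506, -0.495, 0.505]
force: [0.2, -0.3, 0.8]
finger_gap: 0.001
```

Call:
arm_command:
  series:
    - [[0,0,-10,0],[0,0,-10,0],[0,0,-8,0],[0,0,-6,0],[0,0,-5,0],[0,0,-3,0],[0,0,-3,0],[0,0,-2,0],[0,0,0,0]]

```text
t: 11.75
tcp_pos: [0.5887, 0.0659, 0.1149]
tool_rot: [0.494, 0.504, -0.495, 0.507]
force: [-5.4, -6.4, 15.7]
finger_gap: -0.0
```

```bash
python3 - <<'E'
from h import *
s=status.sense();print(s['t'],s['force']);go(C(52,0,112))
E
```

```text
11.75 [-5.43983614 -6.41866109 15.71551891]
tcp [0.5887 0.0659 0.1149] shift now-axes [ 2.9 -1.3 -6.6]
```

```bash
python3 - <<'E'
from h import *
T=tool();im=snapshot("wrist")[:,:,::-1];a=snapshot("scene")[:,:,::-1]
o=np.hstack([cv2.resize(im[120:330,120:400],(400,300),interpolation=cv2.INTER_CUBIC),cv2.resize(a[155:260,250:390],(400,300),interpolation=cv2.INTER_CUBIC)])
cv2.imwrite("pics/w5.png",o)
f=lambda p:((p-[120,120])*[400/280,300/210]).round(0).tolist()
for q in (2,2.2,2.4,2.6):
  print(q,[f(proj("wrist",C(65+61*np.sin(q+k),0,87+61*np.cos(q+k)),T)) for k in np.radians([-45,45,135,225])])
s=status.sense();print(s['force'],s['ft_torque'])
E
```

```text
2 [[36.0, 143.0], [129.0, 93.0], [259.0, 113.0], [198.0, 184.0]]
2.2 [[38.0, 134.0], [148.0, 92.0], [268.0, 121.0], [167.0, 188.0]]
2.4 [[44.0, 125.0], [166.0, 92.0], [273.0, 129.0], [135.0, 188.0]]
2.6 [[53.0, 117.0], [185.0, 92.0], [274.0, 139.0], [106.0, 185.0]]
[-3.62050353 -5.89139932 15.84070263] [-0.89723509  0.80425044  0.0133937 ]
```

View pics/w5.png

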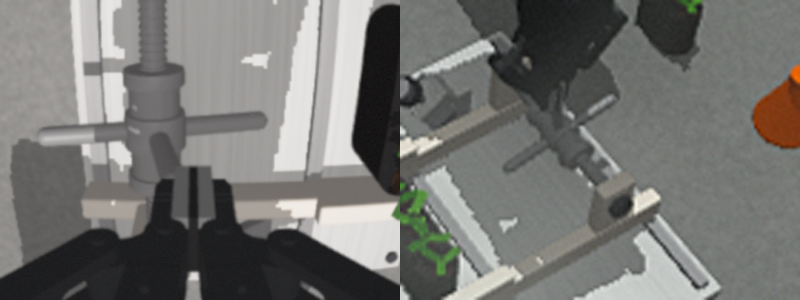

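The view shows the side spoke ends at (40,135) and (265,120), so q≈2.2. The upright spoke tip is caught under the finger's upper link, which explains the upward force. I back off, raise the tool and push nearer the spoke's tip.

Call:
arm_command:
  series:
    - [[0,0,10,0],[0,0,15,0],[-12,-1,0,0],[0,0,0,0],[0,0,0,0]]

```text
t: 12.35
tcp_pos: [0.5876, 0.0426, 0.1238]
tool_rot: [0.495, 0.505, -0.495, 0.505]
force: [0.3, 0.2, -0.0]
finger_gap: -0.004
```

```bash
python3 - <<'E'
from h import *
s=status.sense();print(s['t'],s['force']);go(C(60,0,130))
E
```

```text
12.35 [ 0.32332982  0.1840853  -0.0328555 ]
tcp [0.5876 0.0426 0.1238] shift now-axes [ -6.2   0.3 -37.8]
```

Call:
arm_command:
  series:
    - [[-7,0,0,0],[0,0,-8,0],[0,0,-8,0],[0,0,-6,0],[0,0,-5,0],[0,0,-4,0],[0,0,-3,0],[0,0,0,0]]

```text
t: 13.15
tcp_pos: [0.5866, 0.0769, 0.1304]
tool_rot: [0.495, 0.505, -0.495, 0.505]
force: [1.0, -0.4, 0.2]
finger_gap: -0.001
```

Call:
arm_command:
  series:
    - [[0,0,-2,0],[0,0,-2,0],[0,0,0,0]]

```text
t: 13.45
tcp_pos: [0.5866, 0.0805, 0.1305]
tool_rot: [0.495, 0.505, -0.495, 0.505]
force: [-0.2, -1.0, 0.3]
finger_gap: -0.001
```

Call:
arm_command:
  series:
    - [[0,0,-2,0],[0,0,-2,0],[0,0,-1,0],[0,0,0,0]]

```text
t: 13.85
tcp_pos: [0.5865, 0.0856, 0.1305]
tool_rot: [0.495, 0.505, -0.495, 0.505]
force: [0.4, 0.6, -0.9]
finger_gap: 0.0
```

```bash
python3 - <<'E'
from h import *
T=tool();im=snapshot("wrist")[:,:,::-1];cv2.imwrite("pics/w6.png",cv2.resize(im[100:380,120:420],(640,600),interpolation=cv2.INTER_CUBIC))
f=lambda p:((p-[120,100])*[640/300,600/280]).round(0).tolist()
for q in (2.2,2.4,2.6):
  print(q,[f(proj("wrist",C(65+61*np.sin(q+k),0,87+61*np.cos(q+k)),T)) for k in np.radians([-45,45,135,225])])
s=status.sense();print(s['force']);go(C(60,0,130))
E
```

```text
2.2 [[121.0, 222.0], [268.0, 166.0], [445.0, 204.0], [323.0, 290.0]]
2.4 [[127.0, 210.0], [295.0, 165.0], [454.0, 215.0], [279.0, 292.0]]
2.6 [[139.0, 199.0], [321.0, 166.0], [457.0, 228.0], [236.0, 288.0]]
[-1.50194044  0.04811795  0.33023223]
tcp [0.5865 0.0855 0.1305] shift now-axes [0.5 0.5 5.1]
```

View pics/w6.png

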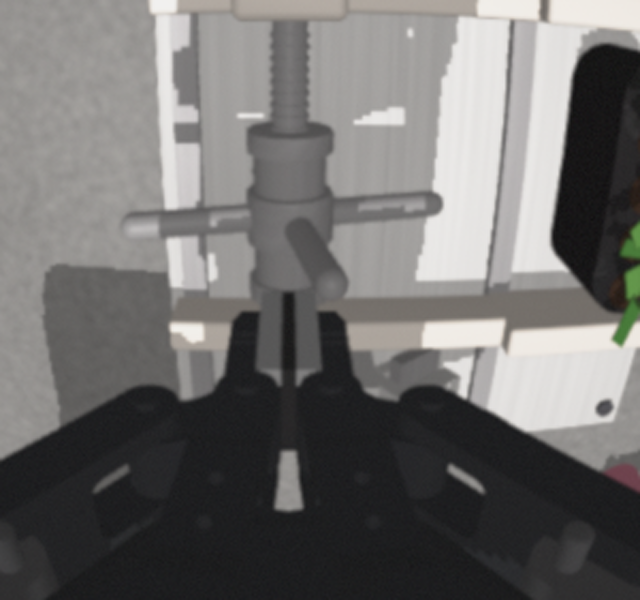

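```bash
python3 - <<'E'
from h import *
T=tool()
f=lambda p:((p-[120,100])*[640/300,600/280]).round(0).tolist()
for dx in(0,-.02):
  for dy in(-.011,0,.011):
    print(dx,dy,[f(proj("wrist",(T@[dx,dy,z,1])[:3],T)) for z in(-.012,0,.012)])
print(T[:3,:3].round(3),status.sense()['q'])
print([f(proj("wrist",C(65,y,103),T)) for y in(-32,32)],[f(proj("wrist",C(x,y,120),T)) for x in(47,83) for y in(63,79)],"near")
print([f(proj("wrist",C(x,y,120),T)) for x in(47,83) for y in(-63,-79)])
E
```

```text
0 -0.011 [[249.0, 298.0], [288.0, 298.0], [327.0, 298.0]]
0 0 [[249.0, 266.0], [288.0, 266.0], [328.0, 266.0]]
0 0.011 [[248.0, 232.0], [288.0, 232.0], [329.0, 232.0]]
-0.02 -0.011 [[246.0, 332.0], [288.0, 332.0], [331.0, 332.0]]
-0.02 0 [[244.0, 298.0], [288.0, 298.0], [332.0, 298.0]]
-0.02 0.011 [[243.0, 261.0], [288.0, 261.0], [333.0, 261.0]]
[[ 0.     1.     0.021]
 [-0.     0.021 -1.   ]
 [-1.     0.     0.   ]] [-4.36068681e-02  5.72577747e-01  1.58306006e+00 -6.80315164e-05
  9.85887652e-01  1.50620530e+00]
[[289.0, 138.0], [289.0, 312.0]] [[338.0, 408.0], [336.0, 441.0], [239.0, 408.0], [241.0, 441.0]] near
[[351.0, 49.0], [352.0, -6.0], [227.0, 49.0], [226.0, -6.0]]
```

```bash
python3 - <<'E'
from h import *
I=np.eye(4)
def hit(u,v,zt):
    o,d=ray("wrist",(u,v),I);s=(zt-o[2])/d[2];return ((o+d*s)*1e3).round(1)
for u,v in((272,390),(272,460),(528,390),(528,460)):
    print("open",u,v,hit(u*.64,v*.64,-.0425 if u<400 else .0425))
for u,v in((258,290),(320,290),(258,370),(320,370)):
    U=u*300/640+120;V=v*280/600+100
    for w in(.009,.012):print("shut",u,v,hit(U,V,-w if u<290 else w))
im=cv2.imread("pics/w1.png");cv2.imwrite("pics/w1c.png",cv2.resize(im[230:340,110:400],(800,303),interpolation=cv2.INTER_CUBIC))
E
```

```text
open 272 390 [-41.4   4.4 -42.5]
open 272 460 [-53.2 -16.4 -42.5]
open 528 390 [-44.4   6.3  42.5]
open 528 460 [-56.  -14.   42.5]
shut 258 290 [-5.3 -5.3 -9. ]
shut 258 290 [ 50.5 -34.7 -12. ]
shut 320 290 [-13.6  -1.    9. ]
shut 320 290 [ 39.7 -29.   12. ]
shut 258 370 [-16.  -26.8  -9. ]
shut 258 370 [ 36.2 -63.3 -12. ]
shut 320 370 [-24.2 -21.1   9. ]
shut 320 370 [ 25.6 -55.8  12. ]
```

The last picture shows the finger passed the spoke without turning it: the spoke tip is at (330,285) and the fingers at (288,290), with q still about 2.2. The visible finger doesn't fit where I assume the tip is, so I'll touch the free bench to check tip length before going on.

Call:
arm_command:
  series:
    - [[-40,0,0,0],[-30,0,0,0],[0,-6,50,0],[0,-8,50,0],[0,-8,50,0],[0,-8,50,0],[0,0,50,0],[0,0,15,0],[0,0,0,0]]

```text
t: 14.8
tcp_pos: [0.5623, -0.1804, 0.2004]
tool_rot: [0.496, 0.504, -0.496, 0.504]
force: [-0.5, -0.2, -0.3]
finger_gap: -0.004
```

Call:
arm_command:
  series:
    - [[40,0,0,0],[50,0,0,0],[40,0,0,0],[30,0,0,0],[20,0,0,0],[10,0,0,0],[5,0,0,0],[2,0,0,0],[0,0,0,0]]

```text
t: 15.7
tcp_pos: [0.563, -0.1777, 0.0044]
tool_rot: [0.495, 0.505, -0.494, 0.506]
force: [-0.6, 0.6, 0.2]
finger_gap: -0.002
```

```bash
python3 - <<'E'
from h import *
s=status.sense();print(s['t'],s['force'],s['ft_torque']);go(C(-200,30,0))
T=tool();im=snapshot("wrist")[:,:,::-1];cv2.imwrite("pics/w7.png",im)
# finger silhouette: dark/gray pixels vs bench, central columns
for v in range(215,262,4): print(v,im[v,225:290:4].max(1).tolist())
E
```

```text
15.7 [-0.58088236  0.63570914  0.24065795] [-0.04245968 -0.06222418 -0.01887728]
tcp [ 0.563  -0.1777  0.0044] shift now-axes [ 4.4 -0.5  2.4]
215 [107, 108, 105, 103, 104, 105, 103, 103, 107, 104, 103, 101, 105, 104, 104, 102, 103]
219 [106, 105, 102, 106, 107, 104, 104, 102, 105, 103, 100, 99, 103, 101, 101, 104, 106]
223 [105, 104, 103, 104, 107, 106, 104, 102, 104, 104, 102, 103, 105, 104, 105, 106, 105]
227 [105, 103, 104, 105, 106, 106, 107, 103, 105, 107, 105, 103, 106, 103, 106, 106, 100]
231 [103, 104, 104, 104, 104, 101, 103, 103, 106, 105, 103, 104, 104, 100, 105, 103, 99]
235 [102, 104, 100, 102, 103, 98, 98, 90, 91, 100, 101, 101, 99, 105, 104, 97, 97]
239 [102, 102, 101, 104, 106, 90, 92, 38, 42, 91, 93, 100, 103, 104, 100, 99, 102]
243 [101, 102, 102, 103, 106, 92, 91, 36, 41, 91, 92, 99, 103, 103, 99, 101, 102]
247 [102, 99, 34, 33, 61, 91, 92, 38, 42, 90, 92, 52, 32, 35, 97, 99, 102]
251 [102, 45, 34, 35, 69, 92, 90, 32, 37, 92, 91, 58, 34, 33, 48, 100, 100]
255 [103, 39, 38, 37, 74, 91, 91, 33, 35, 91, 91, 69, 40, 38, 45, 102, 102]
259 [100, 40, 38, 39, 80, 91, 91, 35, 36, 92, 92, 76, 39, 38, 40, 103, 112]
```

Call:
arm_command:
  series:
    - [[2,0,0,0],[1.5,0,0,0],[1,0,0,0],[1,0,0,0],[0,0,0,0]]

```text
t: 16.25
tcp_pos: [0.5622, -0.1779, -0.0021]
tool_rot: [0.495, 0.505, -0.495, 0.505]
force: [0.2, -1.3, 0.1]
finger_gap: -0.003
```

Call:
arm_command:
  series:
    - [[2,0,0,0],[2,0,0,0],[2,0,0,0],[0,0,0,0]]

```text
t: 16.65
tcp_pos: [0.562, -0.1777, -0.0084]
tool_rot: [0.495, 0.505, -0.495, 0.505]
force: [-0.3, -0.3, -0.2]
finger_gap: 0.003
```

Call:
arm_command:
  series:
    - [[2,0,0,0],[2,0,0,0],[0,0,0,0]]

```text
t: 16.95
tcp_pos: [0.5621, -0.1778, -0.0123]
tool_rot: [0.495, 0.505, -0.495, 0.505]
force: [-0.1, 0.4, -0.0]
finger_gap: 0.0
```

Call:
arm_command:
  series:
    - [[2,0,0,0],[2,0,0,0],[2,0,0,0],[0,0,0,0]]

```text
t: 17.35
tcp_pos: [0.5621, -0.1778, -0.0183]
tool_rot: [0.495, 0.505, -0.495, 0.505]
force: [0.1, -0.3, -0.3]
finger_gap: -0.003
```

Call:
arm_command:
  series:
    - [[2,0,0,0],[2,0,0,0],[0,0,0,0]]

```text
t: 17.65
tcp_pos: [0.5621, -0.1778, -0.0223]
tool_rot: [0.495, 0.505, -0.495, 0.505]
force: [0.3, 0.6, 0.6]
finger_gap: -0.0
```

Call:
arm_command:
  series:
    - [[2,0,0,0],[2,0,0,0],[0,0,0,0]]

```text
t: 17.95
tcp_pos: [0.5621, -0.1778, -0.0263]
tool_rot: [0.495, 0.505, -0.495, 0.505]
force: [-0.1, 0.9, 0.1]
finger_gap: 0.0
```

Call:
arm_command:
  series:
    - [[2,0,0,0],[2,0,0,0],[0,0,0,0]]

```text
t: 18.25
tcp_pos: [0.5625, -0.178, -0.0297]
tool_rot: [0.495, 0.505, -0.495, 0.505]
force: [-0.6, 1.3, 3.1]
finger_gap: -0.001
```

Call:
arm_command:
  series:
    - [[2,0,0,0],[2,0,0,0],[0,0,0,0]]

```text
t: 18.55
tcp_pos: [0.5625, -0.178, -0.0298]
tool_rot: [0.495, 0.505, -0.495, 0.506]
force: [-5.1, 3.0, 27.7]
finger_gap: -0.001
```

Call:
arm_command:
  series:
    - [[2,0,0,0],[1,0,0,0],[0,0,0,0]]

```text
t: 18.85
tcp_pos: [0.5626, -0.1781, -0.0299]
tool_rot: [0.495, 0.505, -0.495, 0.506]
force: [-9.2, 2.8, 47.8]
finger_gap: -0.003
```

Contact came at reported z = −0.030, so the real fingertip is about 30 mm behind the reported TCP. That explains the miss, and I'll use the offset from now on. Next I return to the spoke with the real tip at z ≈ 115 mm.

Call:
arm_command:
  series:
    - [[-10,0,0,0],[-45,0,0,0],[-50,0,0,0],[-50,0,0,0],[-49,0,0,0],[0,6,-45,0],[0,8,-50,0],[0,8,-50,0],[0,9,-50,0],[0,0,-7,0]]

```text
t: 19.85
tcp_pos: [0.5886, 0.0281, 0.1669]
tool_rot: [0.494, 0.507, -0.493, 0.506]
force: [0.4, -0.2, -0.4]
finger_gap: -0.001
```

Call:
arm_command:
  series:
    - [[0,0,0,0],[40,0,0,0],[35,0,0,0],[8,0,0,0],[0,0,0,0]]

```text
t: 20.35
tcp_pos: [0.5877, 0.0213, 0.0827]
tool_rot: [0.494, 0.506, -0.496, 0.504]
force: [1.2, 0.1, -0.3]
finger_gap: 0.003
```

```bash
python3 - <<'E'
from h import *
s=status.sense();print(s['t'],s['force']);go(C(0,-3,85),EX);go(C(52,-3,85))
E
```

```text
20.35 [ 1.2330855   0.14878303 -0.28531743]
tcp [0.5877 0.0213 0.0827] shift now-axes [-2.4  3.7  0.9]
turn 1 3.139 j6 1.4
turn -1 -0.002 j6 1.4
tcp [0.5877 0.0213 0.0827] shift now-axes [ -2.3   3.6 -51.1]
```

Call:
arm_command:
  series:
    - [[-2,3,-8,0],[0,0,-8,0],[0,0,-8,0],[0,0,-6,0],[0,0,-5,0],[0,0,-4,0],[0,0,-4,0],[0,0,-3,0],[0,0,0,0]]

```text
t: 21.25
tcp_pos: [0.591, 0.0691, 0.086]
tool_rot: [0.495, 0.505, -0.495, 0.505]
force: [0.1, -1.6, 0.7]
finger_gap: -0.003
```

Call:
arm_command:
  series:
    - [[0,0,-2,0],[0,0,-2,0],[0,0,0,0]]

```text
t: 21.55
tcp_pos: [0.5909, 0.0729, 0.086]
tool_rot: [0.495, 0.505, -0.495, 0.505]
force: [0.1, -2.0, 1.2]
finger_gap: -0.002
```

Call:
arm_command:
  series:
    - [[0,0,-2,0],[0,0,-2,0],[0,0,0,0]]

```text
t: 21.85
tcp_pos: [0.5907, 0.077, 0.0858]
tool_rot: [0.495, 0.505, -0.495, 0.505]
force: [1.1, -2.0, 0.5]
finger_gap: -0.001
```

Call:
arm_command:
  series:
    - [[0,0,-2,0],[0,0,-2,0],[0,0,0,0]]

```text
t: 22.15
tcp_pos: [0.5901, 0.0811, 0.0857]
tool_rot: [0.495, 0.506, -0.495, 0.505]
force: [0.6, -2.2, -0.6]
finger_gap: -0.001
```

Call:
arm_command:
  series:
    - [[0,0,-2,0],[0,0,-2,0],[0,0,0,0]]

```text
t: 22.45
tcp_pos: [0.5899, 0.0852, 0.0858]
tool_rot: [0.495, 0.506, -0.495, 0.505]
force: [-0.1, -2.0, -0.2]
finger_gap: -0.002
```

Call:
arm_command:
  series:
    - [[0,0,-2,0],[0,0,-2,0],[0,0,0,0]]

```text
t: 22.75
tcp_pos: [0.5902, 0.0892, 0.086]
tool_rot: [0.495, 0.505, -0.495, 0.505]
force: [-0.4, -2.2, 0.2]
finger_gap: 0.001
```

Call:
arm_command:
  series:
    - [[0,0,-2,0],[0,0,-2,0],[0,0,0,0]]

```text
t: 23.05
tcp_pos: [0.5905, 0.0932, 0.0861]
tool_rot: [0.495, 0.505, -0.495, 0.505]
force: [0.1, -2.6, -0.1]
finger_gap: -0.003
```

```bash
python3 - <<'E'
from h import *
T=tool();im=snapshot("wrist")[:,:,::-1];cv2.imwrite("pics/w8.png",cv2.resize(im[90:370,90:410],(686,600),interpolation=cv2.INTER_CUBIC))
f=lambda p:((p-[90,90])*[600/280]*2 if 0 else (p-90)*600/280).round(0).tolist()
for q in (2.0,2.2,2.4,2.6,2.8):
  print(q,[f(proj("wrist",C(65+61*np.sin(q+k),0,87+61*np.cos(q+k)),T)) for k in np.radians([-45,45,135,225])])
for x,y,z in((40,-61,69),(-40,-61,69),(-40,61,69)):print(x,y,f(proj("wrist",C(x,y,z),T)))
E
```

```text
2.0 [[176.0, 331.0], [319.0, 233.0], [543.0, 269.0], [482.0, 411.0]]
2.2 [[176.0, 312.0], [349.0, 230.0], [562.0, 284.0], [432.0, 421.0]]
2.4 [[184.0, 294.0], [381.0, 229.0], [575.0, 300.0], [377.0, 424.0]]
2.6 [[197.0, 278.0], [412.0, 231.0], [582.0, 318.0], [322.0, 419.0]]
2.8 [[216.0, 264.0], [442.0, 235.0], [581.0, 338.0], [272.0, 407.0]]
40 -61 [462.0, 89.0]
-40 -61 [694.0, 100.0]
-40 61 [638.0, 410.0]
```

View pics/w8.png

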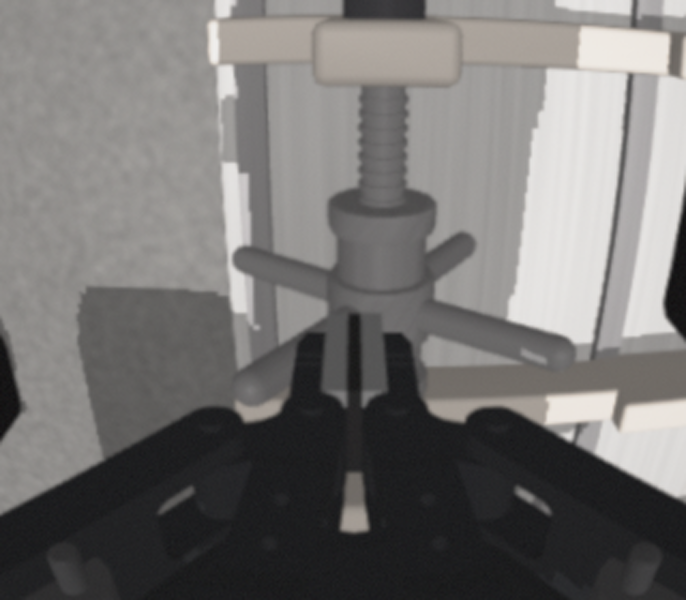

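The spokes now show at (240,258), (565,352), (465,245) and (248,390). The pattern repeats every 90°, and strokes 1 and 2 went over the spokes, so the true q is about 1.4, not 2.9. I continue this stroke, then take the next spoke.

Call:
arm_command:
  series:
    - [[0,0,-6,0],[0,0,-6,0],[1,0,-6,0],[2,0,-5,0],[2,0,-4,0],[0,0,0,0]]

```text
t: 23.7
tcp_pos: [0.5899, 0.1209, 0.0809]
tool_rot: [0.495, 0.505, -0.494, 0.505]
force: [-0.1, -0.6, 1.4]
finger_gap: -0.0
```

```bash
python3 - <<'E'
from h import *
s=status.sense();print(s['t'],s['force']);go(C(0,-2,140));go(C(0,-2,83))
E
```

```text
23.7 [-0.07008822 -0.56559425  1.40156032]
tcp [0.5899 0.1209 0.0809] shift now-axes [-59.2  -1.6 100.3]
tcp [0.5899 0.1209 0.0809] shift now-axes [ -2.2  -1.6 100.4]
```

Call:
arm_command:
  series:
    - [[-32,0,0,0],[-32,0,0,0],[0,0,50,0],[0,-1.5,50,0],[0,0,0,0],[31,0,0,0],[30,0,0,0],[0,0,0,0],[0,0,-8,0],[0,0,-8,0]]

```text
t: 24.7
tcp_pos: [0.591, 0.0368, 0.0852]
tool_rot: [0.495, 0.505, -0.494, 0.506]
force: [0.0, -0.3, -0.3]
finger_gap: -0.001
```

Call:
arm_command:
  series:
    - [[0,0,-6,0],[0,0,-6,0],[0,0,-6,0],[0,0,-6,0],[0,0,-5,0],[0,0,-3,0],[0,0,-2,0],[0,0,0,0]]

```text
t: 25.5
tcp_pos: [0.5892, 0.0701, 0.0839]
tool_rot: [0.495, 0.505, -0.495, 0.505]
force: [0.3, -1.5, 1.0]
finger_gap: 0.001
```

Call:
arm_command:
  series:
    - [[0,0,-2,0],[0,0,-2,0],[0,0,0,0]]

```text
t: 25.8
tcp_pos: [0.5891, 0.0739, 0.0838]
tool_rot: [0.495, 0.505, -0.495, 0.505]
force: [0.7, -1.9, 1.5]
finger_gap: 0.001
```

Call:
arm_command:
  series:
    - [[0,0,-2,0],[0,0,-2,0],[0,0,0,0]]

```text
t: 26.1
tcp_pos: [0.589, 0.0768, 0.0837]
tool_rot: [0.494, 0.505, -0.495, 0.506]
force: [0.6, -7.0, -0.0]
finger_gap: 0.002
```

Call:
arm_command:
  series:
    - [[0,0,-2,0],[0,0,-2,0],[0,0,0,0]]

```text
t: 26.4
tcp_pos: [0.5891, 0.0771, 0.0838]
tool_rot: [0.492, 0.504, -0.496, 0.508]
force: [0.3, -16.5, -0.4]
finger_gap: 0.001
```

Call:
arm_command:
  series:
    - [[0,0,-2,0],[0,0,0,0]]

```text
t: 26.6
tcp_pos: [0.5891, 0.0773, 0.0838]
tool_rot: [0.491, 0.504, -0.497, 0.508]
force: [0.0, -22.5, 0.6]
finger_gap: 0.003
```

The hard stop came at the predicted position, with 22 N. I back off, raise and look at the pin.

Call:
arm_command:
  series:
    - [[0,0,8,0],[0,0,4,0],[-35,0,0,0],[-35,0,0,0],[-20,15,30,0],[-10,15,30,0],[0,0,0,0],[0,0,0,0]]

```text
t: 27.4
tcp_pos: [0.6199, 0.0132, 0.1836]
tool_rot: [0.495, 0.506, -0.495, 0.504]
force: [0.6, -0.1, 0.1]
finger_gap: -0.001
```

```bash
python3 - <<'E'
from h import *
T=tool();np.save("T9.npy",T);im=snapshot("wrist")[:,:,::-1];cv2.imwrite("pics/w9.png",im)
b=cv2.resize(im,(800,600),interpolation=cv2.INTER_CUBIC)
f=lambda p:(p/.64).round(0).tolist()
print(f(proj("wrist",C(-33,115,93),T)))
for q in (2.4,2.6):
  print(q,[f(proj("wrist",C(65+61*np.sin(q+k),0,87+61*np.cos(q+k)),T)) for k in np.radians([-45,45,135,225])])
cv2.imwrite("pics/w9b.png",b)
go(C(-52,112,110),EX);print(status.sense()['t'])
E
```

```text
[433.0, 475.0]
2.4 [[201.0, 325.0], [307.0, 297.0], [380.0, 330.0], [255.0, 373.0]]
2.6 [[210.0, 319.0], [322.0, 298.0], [376.0, 338.0], [235.0, 370.0]]
tcp [0.6191 0.0138 0.183 ] shift now-axes [  73.4 -142.3   44.9]
turn 1 3.141 j6 1.39
turn -1 -0.0 j6 1.39
27.45
```

View pics/w9b.png

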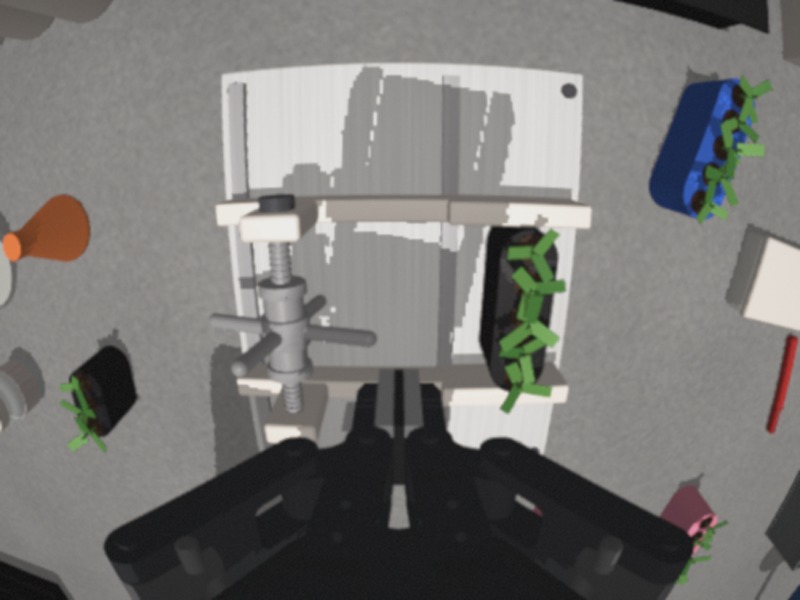

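The spokes at (215,318), (320,298), (372,338) and (238,370) match q = 2.6. The strip sits between the closed cheeks. Next I check the button's position in the earlier pictures.

```bash
python3 - <<'E'
from h import *
p=C(-33,115,93);a=np.radians(35);h=p-(EX*-np.sin(a)+np.array([0,0,np.cos(a)]))*.006
for n,t,f in(("wrist","T1.npy","w1"),("wrist","T3.npy","w3"),("wrist","T2.npy","w2"),("top",None,"top0"),("scene",None,"scene0")):
    T=np.load(t) if t else None
    u=proj(n,p,T);w=proj(n,h,T);print(f,u.round(1),w.round(1))
    im=cv2.imread(f"pics/{f}.png").max(2).astype(float);x,y=int(u[0]),int(u[1])
    if 16<x<496 and 16<y<368:
        q=im[y-14:y+15,x-14:x+15];m=(q<75).astype(np.uint8);k,l,st,ce=cv2.connectedComponentsWithStats(m)
        print("   dark blobs",[(st[i][4],(ce[i]+[x-14,y-14]).round(1).tolist()) for i in range(1,k) if st[i][4]>15])
im=cv2.imread("pics/w3.png").max(2);print(im[255:285:3,180:224:3])
E
```

```text
w1 [ 23.5 193.6] [ 24.2 192.6]
   dark blobs [(np.int32(127), [26.8, 189.7])]
w3 [202.8 275. ] [200.5 272.5]
   dark blobs [(np.int32(226), [195.1, 266.9])]
w2 [187.7 318.2] [185.1 314.5]
   dark blobs [(np.int32(836), [187.1, 317.9])]
top0 [263.6 198.4] [262.4 198.6]
   dark blobs [(np.int32(39), [258.8, 198.5])]
scene0 [248.8 185. ] [249.9 185.5]
   dark blobs [(np.int32(57), [253.3, 187.9])]
[[ 26  26  45 122 133 135 133 148 146 145 146 145 128 110 111]
 [ 23  25  31  78  97  95  77 121 144 147 146 146 132 111 109]
 [ 22  25  27  63  48  43  41  40  79 143 146 146 135 112 110]
 [ 22  26  26  43  46  45  51  51  52  91 146 146 139 112 111]
 [ 24  23  27  44  49  54  70  72  68  56 119 147 141 111 111]
 [ 24  26  24  45  54  80  91  99 101  91 111 147 142 113 110]
 [ 22  24  23  44  57  93 103 102 102  99 136 147 144 120 118]
 [ 25  26  27  50  58  96 102 102 101 100 122 127 128 130 135]
 [ 27  24  37 123  65  79 102 101 101  96  95  95  95  97  97]
 [ 25  26  69 140 143 108 112 128 136 134 100  94  95  94  94]]
```

Call:
arm_command:
  series:
    - [[0,-36,12,0],[0,-42,12,0],[0,-42,12,0],[0,-22,9,0],[0,0,0,0],[40,0,0,0],[35,0,0,0],[20,0,0,0],[8,0,0,0],[0,0,0,0]]

```text
t: 28.45
tcp_pos: [0.4792, -0.0346, 0.0798]
tool_rot: [0.494, 0.506, -0.495, 0.504]
force: [0.3, -0.3, -0.4]
finger_gap: 0.001
```

```bash
python3 - <<'E'
from h import *
s=status.sense();print(s['t'],s['force']);go(C(-52,112,80),EX);go(C(-40,112,63))
E
```

```text
28.45 [ 0.27347925 -0.25488885 -0.42593579]
tcp [ 0.4792 -0.0346  0.0798] shift now-axes [-0.2 -1.7 -0.6]
turn 1 -3.141 j6 1.24
turn -1 0.001 j6 1.24
tcp [ 0.4792 -0.0346  0.0798] shift now-axes [ 16.8  -1.6 -12.6]
```

Call:
arm_command:
  series:
    - [[5,-1.5,-3.5,0],[5,0,-3.5,0],[4,0,-3,0],[1.5,0,-1,0],[1.5,0,-1,0],[0,0,0,0]]

```text
t: 29.05
tcp_pos: [0.4777, -0.0236, 0.064]
tool_rot: [0.495, 0.505, -0.495, 0.505]
force: [0.2, 1.2, 0.4]
finger_gap: 0.0
```

Call:
arm_command:
  series:
    - [[1.6,0,-1.1,0],[1.6,0,-1.1,0],[0,0,0,0]]

```text
t: 29.35
tcp_pos: [0.478, -0.0216, 0.0608]
tool_rot: [0.495, 0.505, -0.495, 0.505]
force: [0.3, -0.2, 1.0]
finger_gap: -0.001
```

Call:
arm_command:
  series:
    - [[1.6,0,-1.1,0],[1.6,0,-1.1,0],[0,0,0,0]]

```text
t: 29.65
tcp_pos: [0.4779, -0.0194, 0.0576]
tool_rot: [0.495, 0.505, -0.495, 0.505]
force: [-0.4, -1.6, 2.0]
finger_gap: 0.0
```

The contact force points along the pin's axis, so the button is being pressed. I continue along the axis.

Call:
arm_command:
  series:
    - [[1.6,0,-1.1,0],[1.6,0,-1.1,0],[1.6,0,-1.1,0],[0,0,0,0]]

```text
t: 30.05
tcp_pos: [0.4778, -0.0159, 0.0527]
tool_rot: [0.495, 0.505, -0.495, 0.505]
force: [0.8, -0.5, 3.6]
finger_gap: -0.002
```

Call:
arm_command:
  series:
    - [[1.6,0,-1.1,0],[1.6,0,-1.1,0],[1.6,0,-1.1,0],[0,0,0,0]]

```text
t: 30.45
tcp_pos: [0.4777, -0.0125, 0.0478]
tool_rot: [0.495, 0.505, -0.495, 0.505]
force: [1.1, -1.2, 3.5]
finger_gap: -0.001
```

Call:
arm_command:
  series:
    - [[1.6,0,-1.1,0],[1.6,0,-1.1,0],[1.6,0,-1.1,0],[0,0,0,0]]

```text
t: 30.85
tcp_pos: [0.4776, -0.0092, 0.043]
tool_rot: [0.495, 0.505, -0.495, 0.505]
force: [1.7, -0.8, 3.3]
finger_gap: -0.001
```

Call:
arm_command:
  series:
    - [[1.6,0,-1.1,0],[1.6,0,-1.1,0],[0,0,0,0]]

```text
t: 31.15
tcp_pos: [0.4775, -0.007, 0.0399]
tool_rot: [0.495, 0.505, -0.495, 0.505]
force: [1.0, -1.3, 2.3]
finger_gap: 0.001
```

Call:
arm_command:
  series:
    - [[1.6,0,-1.1,0],[1.6,0,-1.1,0],[0,0,0,0]]

```text
t: 31.45
tcp_pos: [0.4781, -0.0065, 0.0386]
tool_rot: [0.494, 0.505, -0.494, 0.507]
force: [-2.2, -7.8, 20.3]
finger_gap: -0.003
```

Call:
arm_command:
  series:
    - [[0.5,0,-0.3,0],[0,0,0,0],[0,0,0,0]]

```text
t: 31.75
tcp_pos: [0.4781, -0.0065, 0.0384]
tool_rot: [0.494, 0.504, -0.494, 0.507]
force: [-3.8, -8.4, 23.9]
finger_gap: 0.0
```

Call:
arm_command:
  series:
    - [[-5,0,3.5,0],[-8,0,5.5,0],[-15,0,10,0],[-40,0,0,0],[-40,0,0,0],[-40,20,20,0],[0,30,30,0],[0,0,0,0],[0,0,0,0]]

```text
t: 32.65
tcp_pos: [0.5276, -0.0725, 0.1835]
tool_rot: [0.495, 0.506, -0.495, 0.504]
force: [0.0, -0.2, 0.4]
finger_gap: 0.0
```

```bash
python3 - <<'E'
from h import *
T=tool();im=snapshot("wrist")[:,:,::-1];cv2.imwrite("pics/w10.png",im)
a=np.radians(35);ax=-EX*np.sin(a)+np.array([0,0,np.cos(a)]);p=C(-33,115,93)
g=im.max(2)
for nm,d in(("raised",0),("home",.022),("home+pressed",.027)):
    u=proj("wrist",p-ax*d,T);print(nm,u.round(1))
u=proj("wrist",p-ax*.022,T).astype(int);print(u);print(g[max(u[1]-18,0):u[1]+19:3,max(u[0]-21,0):u[0]+22:3])
# scene check of strip & clamp
sc=snapshot("scene")[:,:,::-1];cv2.imwrite("pics/s10.png",sc)
for nm,d in(("raised",0),("home",.022)):
    print("scene",nm,proj("scene",p-ax*d).round(1))
v=proj("scene",p-ax*.011).astype(int);print(v);print(sc.max(2)[v[1]-14:v[1]+15:2,v[0]-14:v[0]+15:2])
# strip dark sides vs black rim in wrist
for y in(-60,60): print("strip end",proj("wrist",C(-95,y,67),T).round(1))
s=status.sense();print(s['t'],s['force'],s['tcp_pos'])
E
```

```text
raised [197.1 231.5]
home [188.5 223.6]
home+pressed [186.8 221.9]
[188 223]
[[106 107 109 111 121 127 132 141 144 157 154 153 154 153 153]
 [164 189 172 119  61  50  50  82 134 155 154 153 155 154 153]
 [209 202 111  51  47  52  55  56  61 140 154 154 155 155 154]
 [203 186  60  50  56  58  72  70  61  76 150 153 155 153 153]
 [203 178  52  55  63  90  99 105 102  71 132 155 155 154 154]
 [201 114  52  57  87 105 108 107 107 101 128 156 155 155 154]
 [200 139  53  58  96 108 109 107 107 104 141 156 155 155 155]
 [158 142  86  57  86 107 109 108 107 108 153 157 155 156 155]
 [141 145 139  89  61  98 109 107 111 149 156 156 154 156 156]
 [143 149 149 149 119  84  89 115 147 157 157 156 155 156 156]
 [152 155 154 152 158 153 155 154 154 156 158 155 155 155 155]
 [150 154 155 152 157 155 155 154 153 156 158 155 156 156 156]
 [149 151 152 151 156 157 155 154 153 157 158 155 156 156 156]]
scene raised [248.8 185. ]
scene home [252.8 187.1]
[250 186]
[[ 29  28  26  43  55  46 120 118 116 121 121  66  72  72  75]
 [ 23  31  60  23  62  50 121 127 112  85  87  66  68  69  67]
 [ 25  30  64  
[... 234 characters left out ...]
6]
 [ 73  74  70  72  71  72 110 126 101  53  43  82 130 175 132]
 [ 70  72  69  74 111 125 118 115  78  83  78  33  44 172 168]
 [ 67  76 114 126 122 123 117  95  77  76  79  45  25 187 170]
 [120 121 122 121 119 122 123 109  75  82  59  41  30 149  96]
 [ 85  82 119 120 120 121 119 122  52  40  37  31  70  85  75]
 [ 73  85  90 120 122 121 120 120 122  66  75  97  85  80  83]
 [104  88  87  91 120 116 116 118 124 121 115  82  79  86 123]
 [121  72  86  83 114 120 120 119 117 122 119 109  78  90 123]
 [117 123  55  86  86 117 118 117 118 120 118 119 112 108 129]]
strip end [258.8  50.3]
strip end [258.7 171.4]
32.75 [-0.06141857  0.96219143 -0.25305607] [ 0.52639818 -0.07145458  0.1829358 ]
```

```bash
python3 -c "
from station import ticket;print(ticket.sign_off())"
```

```text
the job is handed in; nothing more can be done
None
```

The job is done and handed in at about 33 s of the 72 s. Sign-off gives no verdict, so the evidence below is my own checks.

**What I did**
- **Strip:** I set the longer black strip down upright between the open cheeks and let go of it.
- **Turnbuckle:** I turned it by its spokes to a hard stop, where the push force rose to about 22 N.
- **Pin:** I pressed the button along the pin's axis until a hard stop, about 27 mm from first contact. That matches 5 mm of button plus 22 mm of pin. Then I backed off so the button could spring back.

**Last checks**
- **Turnbuckle:** the spokes match 2.6 rad, and the last picture I viewed, taken before pressing the pin, shows the strip between the closed cheeks.
- **Pin:** in the final wrist image the button is at pixel (187, 224). The home position is predicted at (188.5, 223.6) and the raised one at (197, 231). The force reading is about zero.
- **Not checked:** I did not look at the strip again after the pin was pressed. I also did not measure the button's return precisely. In that image it still shows as a separate disc on the head.

**What went wrong or disagreed**
- **Fingertip length:** the real tip is about 30 mm behind the reported TCP, which I found by touching the bench. That touch reached 48 N through the fingertips. The limit given is 40 N for the arm or the gripper's body.
- **Missed strokes:** because of that offset, the first spoke strokes mostly went over the spokes. I also misread the spokes' 90° repeat at first, so I overestimated how far the turnbuckle had turned. Both were corrected before going on.
- **Pin force:** the axial force while sliding was about 3.5 N, below the stated 5 N friction.

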